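# Free the drilling guide from its pinned cradle

## Robot

A 7-joint arm with a two-finger parallel gripper is mounted at the origin on the work surface. World frame = base frame: x ahead of the robot, y to its left, z up, the work surface at z = 0. Lengths are in m, angles in rad, forces in N, time in s.
With the tool pointing down it reaches from about 0.425 to 1.025 m from the base axis. Payload 9.4 kg.
Tool frame: the origin (TCP) lies at the very end of the fingers, on their centre line; the grasp point (between the pads) lies 19 mm behind it; z points along the fingers, y is the line along which they close (so a half turn about z gives the same grasp; the last joint's range is limited). The gripper opens to 93 mm and grips with 3 to 60 N. Pads are 15 mm wide; open, the fingers measure 128 mm over their backs; the gripper's body (75 mm by 188 mm) begins 65 mm behind the grasp point.
Start: joints at [1.226, 0.599, -0.003, 1.599, 0.002, 0.943, -0.08], TCP at [0.192, -0.699, 0.219] pointing down, gripper open.
Joint ranges: [-2.57, 2.57], [-0.35, 1.97], [-1.29, 1.29], [0.11, 2.56], [-1.05, 4.19], [0.11, 1.86], [-2.63, 2.63]. Speed limits (rad/s): [2.22, 2.22, 3.01, 3.01, 3.14, 3.14, 3.14].

## Interface

Orientations are given as a rotation vector (axis times angle).
In Python, from workcell import bot, viewer, close_job gives the robot as it stands. The module is installed in compiled form; this text tells all that it offers.
- The arm moves only by the tool jog_arm, never from a script. Its argument "series" is a list of rows, each an object with "translation": the shift along the tool's x, y, z in units of 25 mm (1.0 is 25 mm), a list of three; "turn": the turn, a rotation vector about the tool's x, y, z in units of 5 degrees (1.0 is 5 degrees), a list of three. A call has 1 to 10 rows; each row is the pose to reach, as a shift and turn from the pose commanded when the call began, along the tool's axes at that moment; what a row does not reach only later rows make up. A row lasts 1/12 s, in which the tool goes at most 41.7 mm and 7.16 degrees, less where a joint would pass 70% of its speed; a pose out of reach is approached as far as the arm can. A call with a gripper value outside its range is refused whole. "jaw" is the finger opening in mm, from 0 to 93, set as the call begins (left out, the last holds). The fingers move at their own pace and stop on an object; "newtons" is the grip in N (left out, the last holds). Time passes only in rows, so rows that repeat a pose let the fingers close. It gives the time, the measured TCP pose, the force, the opening and the grip force at its end, in the units of the state.
- bot.get_obs(): the state, without advancing time (a new reading comes with each control period).
- viewer.snapshot(name): name is "scene" or "top" or "wrist"; returns the picture (400x640x3 uint8, red, green, blue); there is no depth.
- viewer.camera_info(name): a dict with "camera_matrix" (3x3 intrinsics, pixels), "D" ([k1, k2, p1, p2, k3] as OpenCV has them; the pictures are not rectified), "pose" (4x4, takes a point from camera to world coordinates). Camera axes: x right, y up, looking along -z (the intrinsics and any distortion apply to the point x, -y, -z); pixel columns grow to the right and rows downward; lengths in m; the calibration is good to about 2 mm. A picture is of the moment at which its call begins: read the wrist's pose just before it. camera_info takes no time and is no camera call; for the wrist camera it gives the pose at the moment of the call.
- close_job(): hands the job in; it is judged then, once.
The state is a dict: "time_s": time; "qpos": joint angles; "dq": joint speeds; "effort": joint torques, N m; "position": TCP position; "orientation": TCP orientation; "wrist_force": force on the tool from outside, world axes, zero at the start; "torque": the same for the moment, N m; "width": finger opening in m; "grasp_force": force on a finger pad.
Only numpy, scipy, OpenCV 4.12 (cv2) and the standard library are available. Lean on these libraries where they do the work, as an engineer would, in place of code of your own. Each camera call takes 0.05 s, during which the arm holds its last target. There are 200 camera calls.

## Task

Change-over at the doweling jig: draw the sliding pin out of the drilling guide block and fold its handle over into the side notch so that it stays parked there. Then lift the block's freed end so it tilts back, draw its toe out from under the lip, and set the block down flat, grip rib up, in the shallow empty tray, without dropping it. Leave the pin parked, let go of everything, and leave the other things on the bench where they are.

Things in the scene. Friction and masses are not known exactly. Their poses are not given: they have to be found in the camera images.
- cradle: Fixed jig. Origin: on the bench, under the middle of the block's seat; +x along the jig from lip to pin guide (roughly away from the robot), +y left, z up. Plywood base 285 x 100 mm (x -100 to +185), top at z 12 mm. Two cheeks (x -72 to +28, 67 mm apart, top z 28) stop the block going sideways; an end wall at x -72 is behind its toe.
- lip (a point): Middle of the lip's lower edge: the wooden lip overhangs the block's toe from the end wall, cradle x -92 to -59.5 mm, 100 mm wide, underside at z 28, top at z 42. Axes of the cradle.
- bore (a point): Mouth of the bore in the dark steel pin guide, on its axis (cradle x 75, y 0, z 27 mm), axes of the cradle. Guide: cradle x 75 to 175, y -22 to +22, top z 40 mm. A 14 mm wide slot in its top (x 94 to 146) lets the pin's handle stand up and travel.
- notch (a point): Middle of the floor of the side notch (cradle x 137, y -14.5, z 21 mm), axes of the cradle. It is 18 mm wide (x 128 to 146), cut through the guide's right (-y) wall at the far end of the slot. There, and only there, the handle can fold over to -y until it lies level.
- pin_knob (a point): Centre of the black 20 mm ball knob on the loose steel pin's 10 mm handle, 45 mm from the rod's axis. Pin's axes: x along the rod, z up the handle. At the start upright (lean under 10 degrees), 71 mm above the bench, cradle x about 102 mm; slides with little friction to x 141. Parked: 26 mm above the bench, 45 mm right of the bore; past half-way over it falls by its own weight.
- pin_tip (a point): End of the pin's rod (12 mm thick, 122 mm long, lying along cradle x) that sticks into the block; on the rod's axis, 54 mm nearer the lip than the handle. At the start about 22 mm deep in the block's bore (cradle x about 48 mm); the block's end face is at cradle x 69 to 73 mm.
- block_grip (a point): Centre of the grip rib (60 x 18 x 32 mm high) on the loose drilling guide block (dark hardwood, steel bushings, 0.2 to 0.4 kg), midway along it, 46 mm above its underside, 58 mm above the bench at the start. Block's axes: x along it to the end with the pin bore, z up. Body 62 mm wide, 30 high, x -56 to +70. Bore 17 mm square, 30 deep, 15 mm above the underside.
- block_toe (a point): Lower edge of the block's toe, 70 mm behind the rib, on the underside, axes of the block. The toe, 11 mm thick and 14 long, lies under the lip. With the pin out, tilt the block about this edge by 0.25 to 0.35 rad so that its free end (140 mm away) passes over the pin guide, draw it 15 to 30 mm towards cradle +x, then lift away.
- tray_floor (a point): Middle of the inner floor of the shallow, empty brown wooden tray, fixed to the bench, 5 mm above the bench. Outside 200 (x) x 120 (y) x 28 mm high, walls 5 mm. Axes are the tray's, x along its length. It stands on the left or the right of the cradle.
- scrap_bin: Deep plywood bin full of offcuts, 190 x 120 x 75 mm, origin under its middle, fixed to the bench on the side of the cradle where the tray is not. Not part of the job.
- glue: Glue bottle standing on the bench, 52 mm across, 150 mm high, origin under its middle. Leave it alone.
- tape: Tape measure standing on the bench, 65 x 35 x 60 mm high, origin under its middle. Leave it alone.
- offcut: Wooden offcut on the bench, 70 x 45 x 35 mm high, origin under its middle. Leave it alone.
- pencil: Flat carpenter's pencil on the bench, 12 x 110 x 8 mm, lying along its own y, origin under its middle. Leave it alone.
- mallet: Hammer lying on the bench along its own x, at the robot's right. Leave it alone.
- square: Try square on the bench at the robot's left: 100 x 20 x 14 mm stock along x, 150 mm blade along y. Leave it alone.
Things that resemble listed ones, but are neither listed nor needed, are in the scene too. Leave any green or turquoise look-alike of the part that bears block_grip alone.

How it is judged:
On the way, in this order (a step that is already met when the one before it is completed fails the run):
1. the pin is drawn clear of the block, which is still seated in the cradle (x of pin_tip in the frame of cradle above 0.076 m and angle between block_grip's own z axis and vertical below 0.08 rad and distance of block_grip from where it was at the start of the episode below 0.015 m), for 0.05 s.
2. the pin's handle is folded over into the side notch, the block still seated (all of step 1 and angle between pin_knob's own z axis and vertical above 1.2 rad and y of pin_knob in the frame of cradle below -0.03 m), for 0.2 s.
3. the block's freed end is lifted so that it tilts back (angle between block_grip's own z axis and vertical above 0.15 rad and distance of block_grip from where it was at the start of the episode below 0.12 m and angle between pin_knob's own z axis and vertical above 1.2 rad), for 0.05 s.
At the end, for the whole second after the job is handed in: The block rests flat (0.08 rad), rib up, on the tray floor (rib centre within 40 mm of the middle each way, 40 to 51 mm above the floor); the pin is out (tip beyond cradle x 76 mm) and its handle folded over to the right in the notch (over 1.2 rad from upright) (x of block_grip in the frame of tray_floor between -0.04 and 0.04 m and y of block_grip in the frame of tray_floor between -0.04 and 0.04 m and z of block_grip in the frame of tray_floor between 0.04 and 0.051 m and angle between block_grip's own z axis and vertical below 0.08 rad and linear speed of block below 0.02 m/s and x of pin_tip in the frame of cradle above 0.076 m and angle between pin_knob's own z axis and vertical above 1.2 rad and y of pin_knob in the frame of cradle below -0.03 m); the robot touches nothing.
It fails at once if the block is dropped or thrown: it moves faster than 0.8 m/s with no finger on it (linear speed of block above 0.8 m/s and contact force between the fingers and block below 0.1 N).
It fails at once if another thing on the bench is moved more than 40 mm (distance of any of glue, tape, offcut, pencil, mallet, square from where it was at the start of the episode above 0.04 m).
It also fails if it takes over 59 s, if anything falls off the work surface, if the arm or the gripper's body presses on something with over 40 N, if the wrist force passes 120 N, or if a joint passes its speed limit or range.

## Working session

There is one attempt and no reset: what is moved stays moved. The work goes in short steps, Python scripts to look and compute and a tool call to move; the robot and the scene stay as the last step left them, time stands still between calls to the robot, and variables do not carry over. Pictures are saved under pics/ and viewed, at most 10 in all, crops included, and the job is handed in when it is done.

Besides the shell and the picture viewer there is one more tool, called after "Emit:" as name(argument=value, ...), one argument or row to a line, values as JSON. jog_arm: Moves the arm, as the interface text tells. Its arguments: {"type":"object","properties":{"series":{"type":"array","items":{"type":"object","properties":{"translation":{"type":"array","items":{"type":"number"}},"turn":{"type":"array","items":{"type":"number"}}}}},"jaw":{"type":"number"},"newtons":{"type":"number"}},"required":["series"]}

```bash
mkdir -p pics
python3 - <<'E'
from workcell import bot, viewer
import cv2, numpy as np
np.set_printoptions(precision=4,suppress=True)
for n in ["scene","top"]:
    im=viewer.snapshot(n); cv2.imwrite(f"pics/{n}0.png",im[:,:,::-1])
    c=viewer.camera_info(n); print(n,c["camera_matrix"],c["D"],c["pose"])
o=bot.get_obs(); print(o)
E
```

```text
scene [[366.8073   0.     318.541 ]
 [  0.     366.8073 206.3867]
 [  0.       0.       1.    ]] [-0.0076  0.      0.      0.      0.    ] [[ 0.7759 -0.5476  0.3132  0.839 ]
 [ 0.6307  0.6647 -0.4004 -0.446 ]
 [ 0.011   0.5083  0.8611  0.9867]
 [ 0.      0.      0.      1.    ]]
top [[410.8071   0.     324.6999]
 [  0.     410.8071 198.853 ]
 [  0.       0.       1.    ]] [-0.0866  0.      0.      0.      0.    ] [[ 0.0049  0.9924 -0.1232  0.3743]
 [-0.9998  0.0075  0.0208 -0.0106]
 [ 0.0216  0.1231  0.9922  1.2509]
 [ 0.      0.      0.      1.    ]]
{'time_s': 0.1, 'qpos': array([ 1.2263,  0.6001, -0.0026,  1.6001,  0.0018,  0.9429, -0.0798]), 'dq': array([ 0.0007, -0.0008, -0.0018, -0.002 , -0.0005, -0.0016,  0.0002]), 'effort': array([  0.004 , -76.6558,   1.5023, -25.294 ,  -0.0523,   0.0136,
         0.    ]), 'position': array([ 0.1917, -0.6987,  0.2178]), 'orientation': array([-3.1121, -0.4193,  0.0005]), 'wrist_force': array([0.7865, 0.4213, 0.4064]), 'torque': array([-0.0163, -0.0405, -0.0066]), 'grasp_force': 0.0, 'width': 0.09274258768497308}
```

View pics/scene0.png

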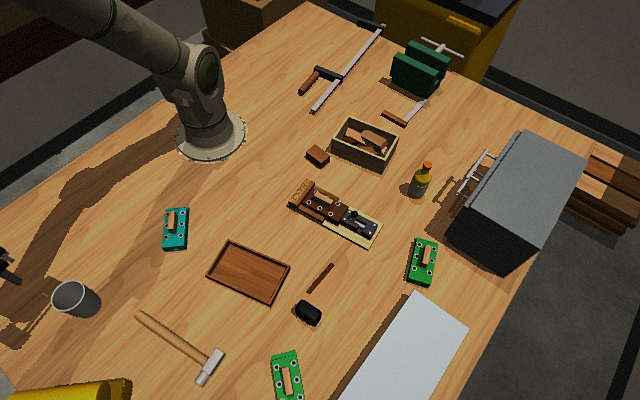

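View pics/top0.png

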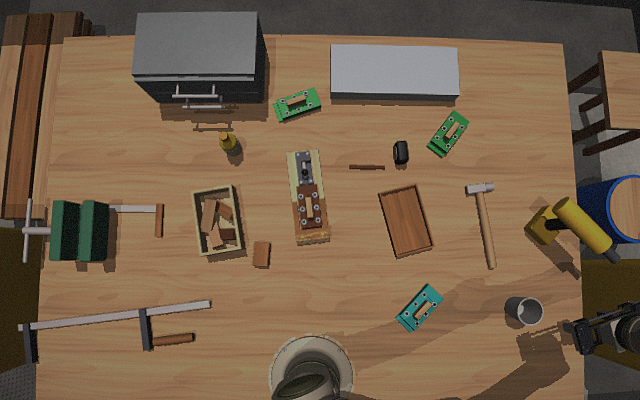

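The scene view shows the jig with the brown block at about (330,210) and the tray at (250,272). In the top view the brown block is at (310,207), the tray at (405,221), the bin at (218,222), and green or turquoise look-alikes at (297,104), (447,133) and (420,307). Only the brown block in the jig, with the pin, fits the description. I'll confirm it in an enlarged crop.

Run:
```python
import cv2
im=cv2.imread("pics/top0.png")[140:255,275:440]
cv2.imwrite("pics/c1.png",cv2.resize(im,(0,0),fx=4.8,fy=4.8,interpolation=cv2.INTER_CUBIC))
im=cv2.imread("pics/scene0.png")[165:265,270:400]
cv2.imwrite("pics/c2.png",cv2.resize(im,(0,0),fx=6,fy=6,interpolation=cv2.INTER_CUBIC))
```

```text
(no output)
```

View pics/c1.png

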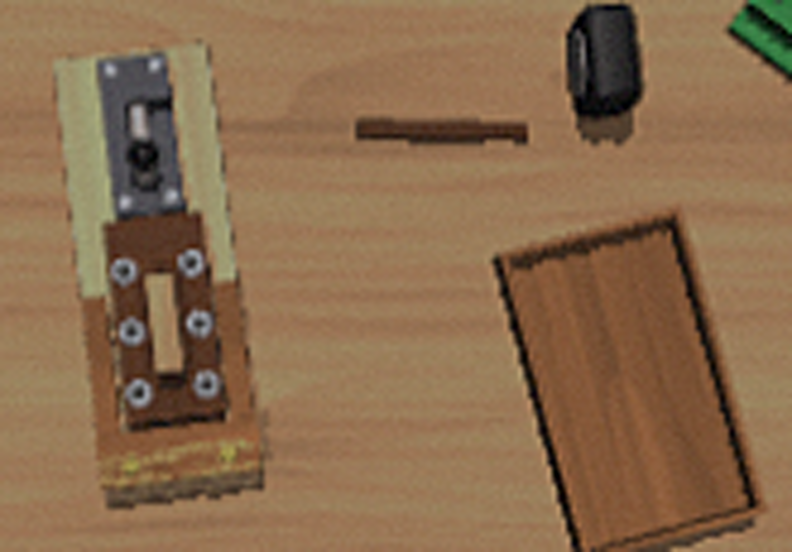

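View pics/c2.png

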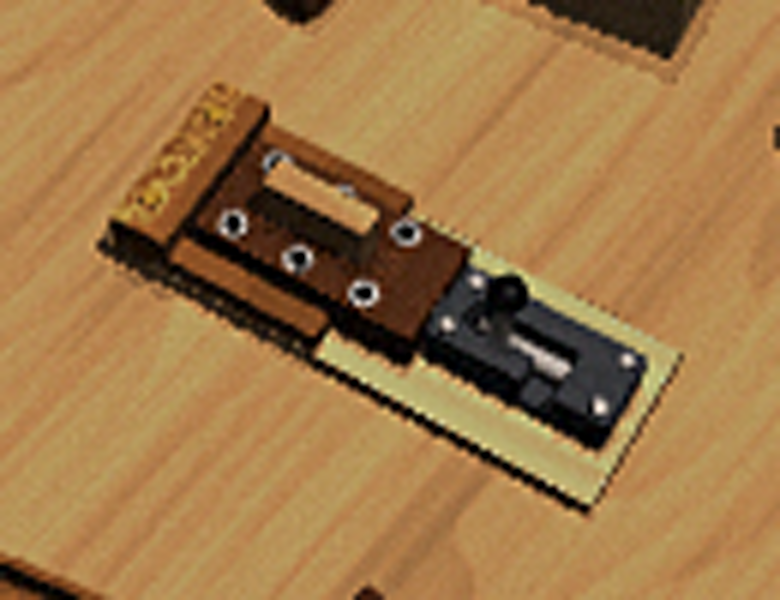

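The crops confirm it: a brown block with a tan rib sits in the jig, with the dark guide and a black knob at top crop (144,155). The notch is on the guide's right side. Next I'll fit the cradle, tray and other points.

```bash
cat > h.py <<'E'
import numpy as np, cv2
from scipy.optimize import least_squares
from scipy.spatial.transform import Rotation as R
from workcell import bot, viewer
np.set_printoptions(precision=4,suppress=True)
F=np.diag([1,-1,-1])
def proj(P,c):
    T=c["pose"]; p=(np.atleast_2d(P)-T[:3,3])@T[:3,:3]@F
    return cv2.projectPoints(p,np.zeros(3),np.zeros(3),np.array(c["camera_matrix"]),np.array(c["D"]))[0][:,0]
def plane(px,c,z):
    u=cv2.undistortPoints(np.array(px,float).reshape(-1,1,2),np.array(c["camera_matrix"]),np.array(c["D"]))[:,0]
    d=np.c_[u,np.ones(len(u))]@F@c["pose"][:3,:3].T; o=c["pose"][:3,3]
    return o+d*((z-o[2])/d[:,2])[:,None]
def rz(q): return R.from_euler("z",q).as_matrix()
def fit(obs,x0):  # obs: (cam, model mm, px)
    f=lambda q: np.concatenate([(proj((np.array(m)/1000)@rz(q[2]).T+[q[0],q[1],0],c)-p).ravel() for c,m,p in obs])
    s=least_squares(f,x0,loss="soft_l1"); return s.x,f(s.x).reshape(-1,2)
E
cat > m.py <<'E'
from h import *
t,s=viewer.camera_info("top"),viewer.camera_info("scene")
ct=lambda a:(np.array(a)+.5)/4.8-.5+[275,140]
cs=lambda a:(np.array(a)+.5)/6-.5+[270,165]
mt=[(185,50,12),(185,-50,12),(175,22,40),(175,-22,40),(75,-22,40),(75,22,40)]
pt=ct([(55,62),(207,42),(97,62),(165,53),(186,210),(118,216)])
ms=[(185,-50,12),(185,50,12),(175,-22,40),(175,22,40),(-59.5,50,42),(-59.5,-50,42),(-92,50,42),(-92,-50,42)]
ps=cs([(590,508),(682,355),(598,430),(645,372),(268,102),(165,240),(225,85),(115,215)])
for o in ([(t,mt,pt)],[(s,ms,ps)],[(t,mt,pt),(s,ms,ps)]):
    q,r=fit(o,[.57,0,.1]); print("cradle",q); print(r.T)
Cr=lambda P:(P-[q[0],q[1],0])@rz(q[2])*1000
print("knob",Cr(plane(ct([(144,155)]),t,.071)),Cr(plane(cs([(507,290)]),s,.071)))
print("rib top",Cr(plane(ct([(147,275),(172,272),(185,370),(156,373)]),t,.074)),Cr(plane(cs([(265,180),(292,160),(380,210),(358,235)]),s,.074)))
mm=[(100,60,28),(100,-60,28),(-100,-60,28)]
tr,r=fit([(t,mm,ct([(495,258),(683,210),(762,510)]))],[.55,-.22,.2]); print("tray",tr,r.T)
for n,p,z in [("tape",(403,152),.03),("pencil",(367,167),.008),("glue",(228,142),.07),("offcut",(262,254),.035)]:
    print(n,plane([p],t,z))
E
python3 m.py
```

```text
cradle [0.4947 0.0089 0.1397]
[[-0.2905  0.2017 -0.0795  0.2374  0.1966 -0.273 ]
 [ 0.0631  0.111  -0.0906 -0.0717 -0.338   0.3241]]
cradle [0.4959 0.0122 0.1155]
[[-0.5024  0.097   1.0132  0.3596  0.7658 -0.1388 -0.78   -0.7182]
 [ 0.582   0.3215  0.2954 -1.4922  0.2946  0.48   -1.5292 -0.3739]]
cradle [0.4951 0.0119 0.1199]
[[-0.1224  0.4411  0.0462  0.3953 -0.3033 -0.8073 -0.5804 -0.112   0.8888
   0.1768  0.4095 -0.3884 -1.158  -0.9932]
 [-0.5258  0.1452 -0.5068 -0.2071 -0.3973 -0.0219  0.3408  0.0296  0.0477
  -1.7626  0.268   0.5189 -1.5244 -0.3021]]
knob [[105.168   -0.7825  71.    ]] [[104.4871   3.438   71.    ]]
rib top [[ 31.4692   5.3624  74.    ]
 [ 31.5945  -9.7757  74.    ]
 [-28.0242 -10.9627  74.    ]
 [-27.8569   6.4625  74.    ]] [[-25.6428  -8.1448  74.    ]
 [-20.7198   8.8851  74.    ]
 [ 30.8553   7.4981  74.    ]
 [ 29.2222 -10.4089  74.    ]]
tray [ 0.4646 -0.2807  0.2581] [[ 0.284  -1.1365  0.5405]
 [-0.6081 -0.2624  1.163 ]]
tape [[ 0.6725 -0.2755  0.03  ]]
pencil [[ 0.6289 -0.1669  0.008 ]]
glue [[0.6879 0.251  0.07  ]]
offcut [[0.3608 0.1472 0.035 ]]
```

```bash
cat > go.py <<'E'
from h import *
# usage: go.py x y z yaw [tilt]  (world, tool down, tool x at yaw) -> units
def units(P,yaw,tilt=0.):
    o=bot.get_obs(); A=R.from_rotvec(o["orientation"]).as_matrix()
    B=rz(yaw)@R.from_euler("y",tilt).as_matrix()@np.diag([1,-1,-1.])
    return A.T@(np.array(P)-o["position"])/.025, R.from_matrix(A.T@B).as_rotvec()/np.radians(5)
if __name__=="__main__":
    import sys; a=[float(v) for v in sys.argv[1:]]
    print(*units(a[:3],*a[3:]))
E
python3 go.py .584 .022 .28 .135
```

```text
[ 22.7619 -23.652   -2.456 ] [-0.0162  0.0025  1.5223]
```

Emit:
jog_arm(
  series=[
    {"translation": [22.8,-23.7,-2.5],"turn": [0,0,1.5]},
    {"translation": [22.8,-23.7,-2.5],"turn": [0,0,1.5]},
    {"translation": [22.8,-23.7,-2.5],"turn": [0,0,1.5]},
    {"translation": [22.8,-23.7,-2.5],"turn": [0,0,1.5]},
    {"translation": [22.8,-23.7,-2.5],"turn": [0,0,1.5]},
    {"translation": [22.8,-23.7,-2.5],"turn": [0,0,1.5]},
    {"translation": [22.8,-23.7,-2.5],"turn": [0,0,1.5]},
    {"translation": [22.8,-23.7,-2.5],"turn": [0,0,1.5]},
    {"translation": [22.8,-23.7,-2.5],"turn": [0,0,1.5]},
    {"translation": [22.8,-23.7,-2.5],"turn": [0,0,1.5]},
  ],
)

```text
time_s: 0.93
position: [0.3907, -0.3322, 0.2502]
orientation: [-3.134, -0.215, 0.0]
wrist_force: [0.7, 0.4, 0.1]
width: 0.0925
grasp_force: 0.0
```

```bash
python3 go.py .584 .022 .28 .135
```

```text
[  9.5903 -12.9827  -1.1907] [-0.0015  0.0029  0.0206]
```

Emit:
jog_arm(
  series=[
    {"translation": [9.6,-13,-1.2],"turn": [0,0,0]},
    {"translation": [9.6,-13,-1.2],"turn": [0,0,0]},
    {"translation": [9.6,-13,-1.2],"turn": [0,0,0]},
    {"translation": [9.6,-13,-1.2],"turn": [0,0,0]},
    {"translation": [9.6,-13,-1.2],"turn": [0,0,0]},
    {"translation": [9.6,-13,-1.2],"turn": [0,0,0]},
    {"translation": [9.6,-13,-1.2],"turn": [0,0,0]},
    {"translation": [9.6,-13,-1.2],"turn": [0,0,0]},
    {"translation": [9.6,-13,-1.2],"turn": [0,0,0]},
    {"translation": [9.6,-13,-1.2],"turn": [0,0,0]},
  ],
)

```text
time_s: 1.77
position: [0.5849, 0.0245, 0.2802]
orientation: [-3.133, -0.219, -0.001]
wrist_force: [0.2, 0.8, -0.4]
width: 0.0929
grasp_force: 0.0
```

Emit:
jog_arm(
  series=[
    {"translation": [0,0,0],"turn": [0,0,0]},
    {"translation": [0,0,0],"turn": [0,0,0]},
  ],
)

```text
time_s: 1.93
position: [0.584, 0.0224, 0.2796]
orientation: [-3.133, -0.22, 0.001]
wrist_force: [0.1, -1.5, -0.7]
width: 0.0928
grasp_force: 0.0
```

Run:
```python
from h import *
import pickle
c=viewer.camera_info("wrist"); im=viewer.snapshot("wrist"); cv2.imwrite("pics/w1.png",im[:,:,::-1]); pickle.dump(c,open("w1.pkl","wb"))
print(c, bot.get_obs()["position"])
cv2.imwrite("pics/w1s.png",cv2.resize(im[:,:,::-1],(800,500),interpolation=cv2.INTER_CUBIC))
```

```text
{'camera_matrix': array([[280.1495,   0.    , 320.7371],
       [  0.    , 280.1495, 196.938 ],
       [  0.    ,   0.    ,   1.    ]]), 'D': array([-0.0448,  0.    ,  0.    ,  0.    ,  0.    ]), 'pose': array([[ 0.1402,  0.9519,  0.2723,  0.659 ],
       [-0.9901,  0.1352,  0.0374,  0.0338],
       [-0.0012, -0.2749,  0.9615,  0.4465],
       [ 0.    ,  0.    ,  0.    ,  1.    ]])} [0.5833 0.0205 0.2796]
```

View pics/w1s.png

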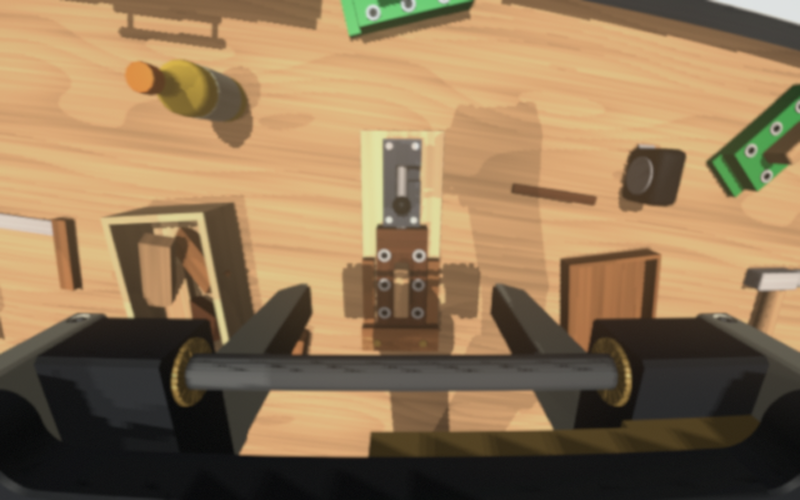

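The wrist view shows the guide corners at (383,139), (422,139), (383,226) and (427,226), the base's far corners at (361,131) and (442,131), the knob at (402,206), and the block's far end at y 226. I'll combine these with the top view.

```bash
cat > m2.py <<'E'
from h import *
import pickle
t=viewer.camera_info("top"); w=pickle.load(open("w1.pkl","rb"))
ct=lambda a:(np.array(a)+.5)/4.8-.5+[275,140]
cw=lambda a:(np.array(a)+.5)/1.25-.5
mt=[(185,50,12),(185,-50,12),(175,22,40),(175,-22,40),(75,-22,40),(75,22,40)]
pt=ct([(55,62),(207,42),(97,62),(165,53),(186,210),(118,216)])
pw=cw([(361,131),(442,131),(383,139),(422,139),(427,226),(383,226)])
for o in ([(w,mt,pw)],[(t,mt,pt),(w,mt,pw)]):
    q,r=fit(o,[.5,0,.13]); print("cradle",q); print(r.T)
Cr=lambda P:(P-[q[0],q[1],0])@rz(q[2])*1000
print("knob",Cr(plane(cw([(402,205)]),w,.071)),plane(cw([(402,205)]),w,.071),plane(ct([(144,155)]),t,.071))
print("tray far corners",plane(cw([(561,259),(659,250)]),w,.028),plane(ct([(495,258),(683,210),(762,510)]),t,.028))
E
python3 m2.py
```

```text
cradle [0.4942 0.0083 0.1468]
[[-0.6733  2.024  -0.24    0.1445 -4.4955  1.0845]
 [-0.0314 -0.4578  0.009  -0.1886  0.2951  0.4632]]
cradle [0.4943 0.0084 0.1454]
[[-0.4623  0.0086 -0.2425  0.0648  0.2107 -0.2487 -0.5455  2.1563 -0.1119
   0.2749 -4.4709  1.1069]
 [ 0.3304  0.1997  0.1293  0.0678 -0.2202  0.524  -0.1555 -0.4788 -0.0918
  -0.2415  0.2488  0.3749]]
knob [[105.63     0.9868  71.    ]] [[0.5987 0.0247 0.071 ]] [[0.5997 0.0237 0.071 ]]
tray far corners [[ 0.5524 -0.1856  0.028 ]
 [ 0.5819 -0.3097  0.028 ]] [[ 0.5441 -0.1962  0.028 ]
 [ 0.5759 -0.3166  0.028 ]
 [ 0.3867 -0.3626  0.028 ]]
```

```bash
python3 go.py .599 .0240 .055 .142
```

```text
[ 0.655  -0.0573  8.9816] [ 0.0038  0.0167 -0.0479]
```

Emit:
jog_arm(
  series=[
    {"translation": [0.65,-0.05,4],"turn": [0,0,0]},
    {"translation": [0.65,-0.05,7],"turn": [0,0,0]},
    {"translation": [0.65,-0.05,8],"turn": [0,0,0]},
    {"translation": [0.65,-0.05,9],"turn": [0,0,0]},
    {"translation": [0.65,-0.05,9],"turn": [0,0,0]},
    {"translation": [0.65,-0.05,9],"turn": [0,0,0]},
    {"translation": [0.65,-0.05,9],"turn": [0,0,0]},
    {"translation": [0.65,-0.05,9],"turn": [0,0,0]},
    {"translation": [0.65,-0.05,9],"turn": [0,0,0]},
  ],
  jaw=50,
  newtons=8,
)

```text
time_s: 2.73
position: [0.6002, 0.0229, 0.0566]
orientation: [3.134, 0.213, 0.002]
wrist_force: [-0.1, 0.4, 1.1]
width: 0.0501
grasp_force: 0.0
```

Emit:
jog_arm(
  series=[
    {"translation": [0,0,0],"turn": [0,0,0]},
    {"translation": [0,0,0],"turn": [0,0,0]},
    {"translation": [0,0,0],"turn": [0,0,0]},
    {"translation": [0,0,0],"turn": [0,0,0]},
    {"translation": [0,0,0],"turn": [0,0,0]},
    {"translation": [0,0,0],"turn": [0,0,0]},
  ],
  jaw=5,
)

```text
time_s: 3.23
position: [0.5999, 0.024, 0.0556]
orientation: [-3.134, -0.215, -0.001]
wrist_force: [-0.4, -0.2, 4.4]
width: 0.019
grasp_force: 8.0
```

Emit:
jog_arm(
  series=[
    {"translation": [0.4,0,0],"turn": [0,0,0]},
    {"translation": [0.8,0,0],"turn": [0,0,0]},
    {"translation": [1.1,0,0],"turn": [0,0,0]},
    {"translation": [1.3,0,0],"turn": [0,0,0]},
    {"translation": [1.4,0,0],"turn": [0,0,0]},
    {"translation": [1.4,0,0],"turn": [0,0,0]},
    {"translation": [1.4,0,0],"turn": [0,0,0]},
  ],
)

```text
time_s: 3.82
position: [0.633, 0.0284, 0.0552]
orientation: [3.134, 0.215, -0.005]
wrist_force: [-4.6, -0.8, 5.7]
width: 0.0195
grasp_force: 8.0
```

Run:
```python
from h import *
o=bot.get_obs(); print(o["position"],o["wrist_force"],o["width"],o["grasp_force"])
a=viewer.snapshot("top")[140:220,280:350]; b=viewer.snapshot("scene")[195:265,330:400]
f=lambda i:cv2.resize(i[:,:,::-1],(400,400),interpolation=cv2.INTER_CUBIC)
cv2.imwrite("pics/k1.png",np.hstack([f(a),f(b)]))
```

```text
[0.633  0.0284 0.0552] [-4.6444 -0.8042  5.6843] 0.01950010179725495 8.000291883945465
```

View pics/k1.png

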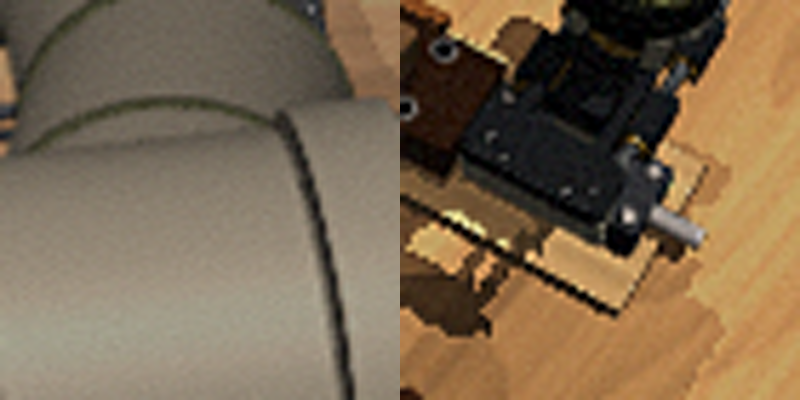

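The top view is blocked by the arm. The scene view shows the rod sticking out of the guide's far end, with its end at crop (698,238), so the pin is out. I'll nudge it further to see whether it is at the stop.

Emit:
jog_arm(
  series=[
    {"translation": [0.15,0,0],"turn": [0,0,0]},
    {"translation": [0.15,0,0],"turn": [0,0,0]},
    {"translation": [0.15,0,0],"turn": [0,0,0]},
  ],
)

```text
time_s: 4.17
position: [0.6369, 0.029, 0.0551]
orientation: [3.134, 0.215, -0.004]
wrist_force: [-5.6, -1.3, 5.6]
width: 0.0192
grasp_force: 8.0
```

Run:
```python
from h import *
s=viewer.camera_info("scene")
P=plane([(330+298/400*70,195+238/400*70)],s,.027); print((P-[.494,.009,0])@rz(.142))
o=bot.get_obs(); print((o["position"]-[.494,.009,0])@rz(.142))
```

```text
[[0.205  0.0005 0.027 ]]
[ 0.1443 -0.0004  0.0551]
```

Emit:
jog_arm(
  series=[
    {"translation": [-0.1,0,0],"turn": [0,0,0]},
    {"translation": [-0.1,0,0],"turn": [0,0,0]},
    {"translation": [-0.1,0,0],"turn": [0,0,0]},
  ],
)

```text
time_s: 4.42
position: [0.6356, 0.0289, 0.0551]
orientation: [3.134, 0.215, -0.0]
wrist_force: [-1.1, -0.2, 0.2]
width: 0.0193
grasp_force: 8.0
```

Emit:
jog_arm(
  series=[
    {"translation": [0,0,0],"turn": [0,0,0]},
    {"translation": [0,0,0],"turn": [0,0,0]},
    {"translation": [0,0,0.3],"turn": [0,0,0]},
    {"translation": [0,0.3,0.3],"turn": [0,0,0]},
    {"translation": [0,0.6,0.3],"turn": [0,0,0]},
    {"translation": [0,0.9,0.3],"turn": [0,0,0]},
    {"translation": [0,1.2,0.3],"turn": [0,0,0]},
    {"translation": [0,1.4,0.3],"turn": [0,0,0]},
    {"translation": [0,1.6,0.3],"turn": [0,0,0]},
    {"translation": [0,1.8,0.3],"turn": [0,0,0]},
  ],
  jaw=36,
)

```text
time_s: 5.25
position: [0.6418, -0.0164, 0.0478]
orientation: [-3.134, -0.214, -0.0]
wrist_force: [-0.3, 0.7, 0.3]
width: 0.036
grasp_force: 0.0
```

Emit:
jog_arm(
  series=[
    {"translation": [0,0.1,0],"turn": [0,0,0]},
    {"translation": [0,0.1,0],"turn": [0,0,0]},
    {"translation": [0,0.1,0],"turn": [0,0,0]},
    {"translation": [0,0.1,0],"turn": [0,0,0]},
  ],
)

```text
time_s: 5.58
position: [0.642, -0.0176, 0.0477]
orientation: [-3.134, -0.216, 0.0]
wrist_force: [0.0, 0.0, -0.3]
width: 0.036
grasp_force: 0.0
```

Emit:
jog_arm(
  series=[
    {"translation": [0,0,-1.5],"turn": [0,0,0]},
    {"translation": [0,0,-3],"turn": [0,0,0]},
    {"translation": [-1,-0.5,-4.5],"turn": [0,0,0]},
    {"translation": [-2,-1,-6],"turn": [0,0,0]},
    {"translation": [-3,-1.5,-7],"turn": [0,0,0]},
    {"translation": [-4,-1.8,-7],"turn": [0,0,0]},
    {"translation": [-4.4,-1.8,-7],"turn": [0,0,0]},
    {"translation": [-4.4,-1.8,-7],"turn": [0,0,0]},
    {"translation": [-4.4,-1.8,-7],"turn": [0,0,0]},
    {"translation": [-4.4,-1.8,-7],"turn": [0,0,0]},
  ],
  jaw=60,
)

```text
time_s: 6.42
position: [0.5281, 0.0113, 0.2222]
orientation: [-3.134, -0.214, -0.0]
wrist_force: [0.4, 0.0, -0.1]
width: 0.0599
grasp_force: 0.0
```

Run:
```python
from h import *
import pickle
c=viewer.camera_info("wrist"); im=viewer.snapshot("wrist"); pickle.dump(c,open("w2.pkl","wb"))
print(bot.get_obs()["position"])
cv2.imwrite("pics/w2.png",im[:,:,::-1])
cv2.imwrite("pics/w2s.png",cv2.resize(im[30:330,200:600,::-1],(800,600),interpolation=cv2.INTER_CUBIC))
```

```text
[0.5282 0.0113 0.222 ]
```

View pics/w2s.png

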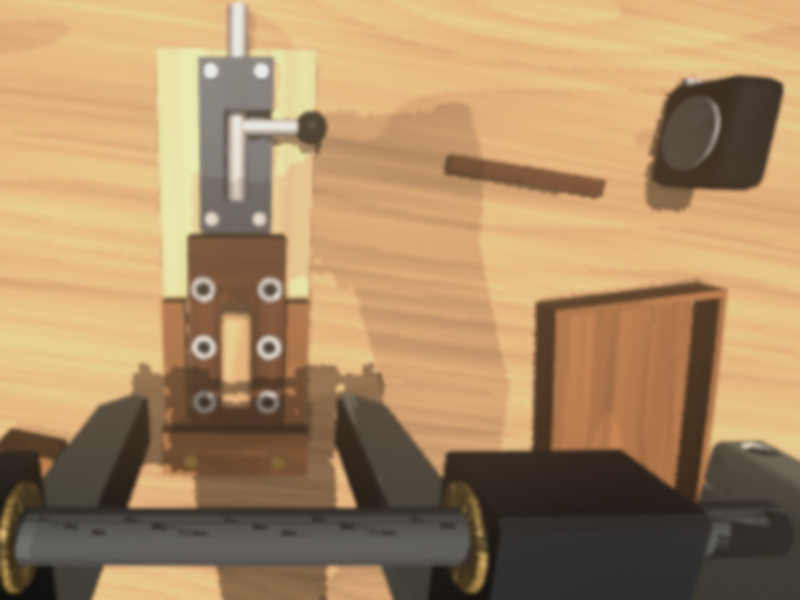

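The pin is parked: its handle lies level in the notch, with the knob at (311,128). The rib top spans about (221–251, 312–408), and the tray's far corners are at (536,304) and (727,288).

Run:
```python
from h import *
import pickle
w=pickle.load(open("w2.pkl","rb")); cw=lambda a:(np.array(a)+.5)/2-.5+[200,30]
Cr=lambda P:(P-[.494,.009,0])@rz(.142)*1000
m=[(185,50,12),(185,-50,12),(175,22,40),(175,-22,40),(75,-22,40),(75,22,40)]
q,r=fit([(w,m,cw([(158,48),(316,50),(199,57),(273,58),(272,234),(190,234)]))],[.49,0,.14]); print(q); print(r.T)
p=plane(cw([(221,312),(251,312),(251,408),(222,408)]),w,.074); print(p,p.mean(0),Cr(p))
p=plane(cw([(188,236),(285,236)]),w,.042); print(p,Cr(p))
print(plane(cw([(536,304),(727,288)]),w,.028))
```

```text
[0.4938 0.0138 0.1221]
[[-1.1192  0.7346 -0.7108  0.6281 -1.2055  4.1509]
 [ 0.2207  0.4573  0.0571  0.1409 -0.2562 -0.7828]]
[[ 0.5258  0.0243  0.074 ]
 [ 0.5281  0.0071  0.074 ]
 [ 0.4687 -0.0013  0.074 ]
 [ 0.4663  0.0161  0.074 ]] [0.4972 0.0116 0.074 ] [[ 33.5995  10.6686  74.    ]
 [ 33.5142  -6.6821  74.    ]
 [-26.495   -6.6463  74.    ]
 [-26.414   10.9897  74.    ]]
[[ 0.5628  0.0507  0.042 ]
 [ 0.5709 -0.0084  0.042 ]] [[ 74.0007  31.5352  42.    ]
 [ 73.6942 -28.0786  42.    ]]
[[ 0.5489 -0.183   0.028 ]
 [ 0.5785 -0.3128  0.028 ]]
```

```bash
python3 go.py .4955 .0110 .046 .140
```

```text
[-1.293  -0.1655  7.0403] [-0.0011  0.0041 -0.0395]
```

Emit:
jog_arm(
  series=[
    {"translation": [-1.3,-0.17,2],"turn": [0,0,0]},
    {"translation": [-1.3,-0.17,4],"turn": [0,0,0]},
    {"translation": [-1.3,-0.17,5.5],"turn": [0,0,0]},
    {"translation": [-1.3,-0.17,6.5],"turn": [0,0,0]},
    {"translation": [-1.3,-0.17,7],"turn": [0,0,0]},
    {"translation": [-1.3,-0.17,7.05],"turn": [0,0,0]},
    {"translation": [-1.3,-0.17,7.05],"turn": [0,0,0]},
    {"translation": [-1.3,-0.17,7.05],"turn": [0,0,0]},
  ],
  jaw=50,
)

```text
time_s: 7.13
position: [0.4947, 0.0111, 0.0452]
orientation: [3.134, 0.215, -0.002]
wrist_force: [0.4, 0.1, -0.2]
width: 0.05
grasp_force: 0.0
```

Emit:
jog_arm(
  series=[
    {"translation": [0,0,0],"turn": [0,0,0]},
    {"translation": [0,0,0],"turn": [0,0,0]},
    {"translation": [0,0,0],"turn": [0,0,0]},
    {"translation": [0,0,0],"turn": [0,0,0]},
    {"translation": [0,0,0],"turn": [0,0,0]},
    {"translation": [0,0,0],"turn": [0,0,0]},
  ],
  jaw=5,
  newtons=40,
)

```text
time_s: 7.63
position: [0.4943, 0.011, 0.0466]
orientation: [3.134, 0.215, 0.001]
wrist_force: [0.8, -1.1, 1.4]
width: 0.0177
grasp_force: 40.0
```

Emit:
jog_arm(
  series=[
    {"translation": [-0.06,0,-0.15],"turn": [0,0.57,0]},
    {"translation": [-0.06,0,-0.15],"turn": [0,0.57,0]},
    {"translation": [-0.11,0,-0.29],"turn": [0,1.15,0]},
    {"translation": [-0.11,0,-0.29],"turn": [0,1.15,0]},
    {"translation": [-0.14,0,-0.43],"turn": [0,1.72,0]},
    {"translation": [-0.14,0,-0.43],"turn": [0,1.72,0]},
    {"translation": [-0.14,0,-0.43],"turn": [0,1.72,0]},
  ],
)

```text
time_s: 8.22
position: [0.4898, 0.0081, 0.0552]
orientation: [3.128, 0.214, 0.199]
wrist_force: [-1.3, 1.5, -4.3]
width: 0.0178
grasp_force: 40.0
```

Run:
```python
from h import *
o=bot.get_obs(); print(o["position"],R.from_rotvec(o["orientation"]).as_matrix(),o["wrist_force"],o["torque"])
P=np.array([.4943,.011,.0466]); c,s=np.cos,np.sin
# remaining shifts from current commanded pose, in its own (tilted .15) tool axes
a0=np.array([-.14,0,-.43])*25; f=lambda th,dx,dz:np.array([70*c(th)-34*s(th)-70+dx,0,-(70*s(th)+34*c(th)-34+dz)])
A=R.from_rotvec([0,.15,0]).as_matrix()
for th,dx,dz in [(.2,4,1),(.25,6,1.3),(.3,8,1.5),(.3,14,3),(.3,20,4),(.3,26,6),(.3,32,10),(.3,32,30),(.3,32,60)]:
    print(th,A.T@(f(th,dx,dz)-a0)/25,np.degrees(th-.15)/5)
```

```text
[0.4898 0.0081 0.0552] [[ 0.9827  0.1359  0.126 ]
 [ 0.1359 -0.9907  0.0085]
 [ 0.126   0.0088 -0.992 ]] [-1.297   1.4856 -4.2756] [ 0.3494  0.5717 -0.0164]
0.2 [-0.0049  0.     -0.1415] 0.5729577951308233
0.25 [-0.0023  0.     -0.2759] 1.1459155902616467
0.3 [-0.0069  0.     -0.4023] 1.7188733853924696
0.3 [ 0.2393  0.     -0.4257] 1.7188733853924696
0.3 [ 0.4826  0.     -0.4294] 1.7188733853924696
0.3 [ 0.7319  0.     -0.4727] 1.7188733853924696
0.3 [ 0.9931  0.     -0.595 ] 1.7188733853924696
0.3 [ 1.1127  0.     -1.386 ] 1.7188733853924696
0.3 [ 1.292   0.     -2.5725] 1.7188733853924696
```

Emit:
jog_arm(
  series=[
    {"translation": [0,0,-0.14],"turn": [0,0.6,0]},
    {"translation": [0,0,-0.14],"turn": [0,0.6,0]},
    {"translation": [0,0,-0.28],"turn": [0,1.15,0]},
    {"translation": [0,0,-0.28],"turn": [0,1.15,0]},
    {"translation": [0,0,-0.4],"turn": [0,1.75,0]},
    {"translation": [0,0,-0.4],"turn": [0,1.75,0]},
    {"translation": [0,0,-0.4],"turn": [0,1.75,0]},
    {"translation": [0,0,-0.4],"turn": [0,1.75,0]},
  ],
)

```text
time_s: 8.88
position: [0.505, 0.0037, 0.0959]
orientation: [-3.098, -0.218, -0.357]
wrist_force: [0.6, 0.5, -2.7]
width: 0.0177
grasp_force: 39.6
```

Run:
```python
from h import *
o=bot.get_obs(); M=R.from_rotvec(o["orientation"]).as_matrix(); print(np.arccos(-M[2,2]),o["wrist_force"],o["torque"],o["qpos"])
b=viewer.snapshot("scene")[150:270,270:410]
cv2.imwrite("pics/t1.png",cv2.resize(b[:,:,::-1],(700,600),interpolation=cv2.INTER_CUBIC))
```

```text
0.229338627631676 [ 0.6312  0.5121 -2.7391] [-0.0304  0.4541 -0.0153] [ 0.0291  0.4989 -0.2003  2.369   1.073   0.1081 -2.6265]
```

View pics/t1.png

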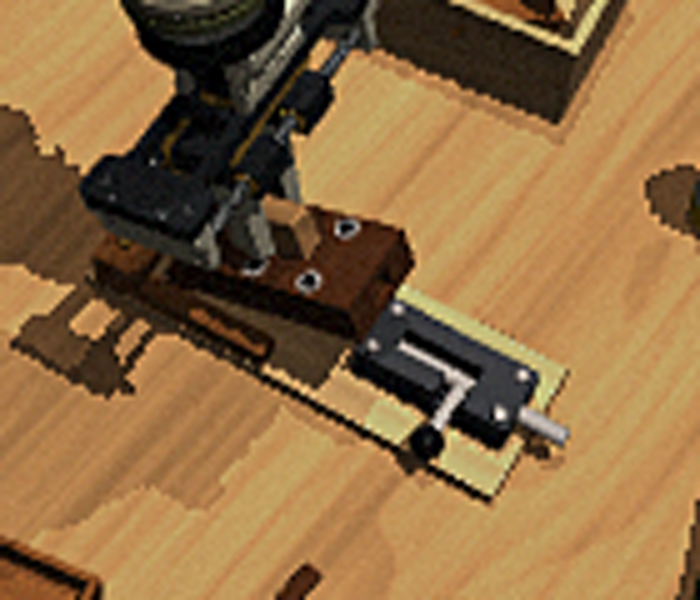

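The block is already tilted about 0.23 rad and hanging free: the force is -2.7 N, its weight, and its toe is above lip height. The pin is still parked with the knob at (427,442). Joints 6 and 7 are close to their limits, so I'll lift and untilt at the same time.

```bash
python3 go.py .505 .0037 .116 .14 -0.18; python3 go.py .515 .005 .2 .14
```

```text
[ 0.1892  0.0086 -0.7867] [ 0.0003 -0.5621  0.0071]
[ 1.3449  0.0137 -3.9674] [ 0.0009 -2.6248  0.0071]
```

Emit:
jog_arm(
  series=[
    {"translation": [0.19,0,-0.8],"turn": [0,-0.56,0]},
    {"translation": [0.19,0,-0.8],"turn": [0,-0.56,0]},
  ],
)

```text
time_s: 9.1
position: [0.5034, 0.0047, 0.1152]
orientation: [-3.11, -0.224, -0.273]
wrist_force: [0.8, -0.9, -3.6]
width: 0.0179
grasp_force: 39.6
```

```bash
python3 - <<'E'
from h import *
o=bot.get_obs(); M=R.from_rotvec(o["orientation"]).as_matrix(); print(np.arccos(-M[2,2]),o["wrist_force"],o["torque"],o["qpos"],o["dq"],o["width"])
E
python3 go.py .515 .005 .2 .14
```

```text
0.1749130408263609 [ 0.8277 -0.8514 -3.6486] [-0.1913  0.2251 -0.0396] [ 0.2614  0.4996 -0.5236  2.3019  0.8687  0.3304 -2.4319] [ 1.3381 -0.0835 -1.8064 -0.4486 -1.6939  1.2691  1.6377] 0.017883883449559452
[ 1.0439  0.0599 -3.2584] [ 0.0089 -2.0043  0.0428]
```

Emit:
jog_arm(
  series=[
    {"translation": [0.2,0,-0.8],"turn": [0,-0.3,0]},
    {"translation": [0.4,0,-1.4],"turn": [0,-0.7,0]},
    {"translation": [0.6,0,-2],"turn": [0,-1.1,0]},
    {"translation": [0.8,0,-2.6],"turn": [0,-1.5,0]},
    {"translation": [1.0,0.05,-3.2],"turn": [0,-2,0]},
    {"translation": [1.0,0.05,-3.2],"turn": [0,-2,0]},
    {"translation": [1.0,0.05,-3.2],"turn": [0,-2,0]},
    {"translation": [1.0,0.05,-3.2],"turn": [0,-2,0]},
  ],
)

```text
time_s: 9.77
position: [0.5139, 0.004, 0.1986]
orientation: [-3.133, -0.221, -0.009]
wrist_force: [0.0, 0.3, -3.7]
width: 0.0178
grasp_force: 39.6
```

Run:
```python
from h import *
o=bot.get_obs(); M=R.from_rotvec(o["orientation"]).as_matrix(); print(o["time_s"],np.arccos(-M[2,2]),o["wrist_force"],o["torque"],o["qpos"],o["dq"],o["width"])
b=viewer.snapshot("scene")[140:300,200:400]
cv2.imwrite("pics/t2.png",cv2.resize(b[:,:,::-1],(750,600),interpolation=cv2.INTER_CUBIC))
```

```text
9.7667 0.005500174624797627 [ 0.0354  0.2764 -3.6656] [0.0118 0.0687 0.0342] [ 0.4657  0.4792 -0.8099  2.0686  0.4918  0.786  -2.0741] [-0.0047 -0.0016  0.0019  0.0142 -0.0021  0.0047  0.0053] 0.017802768014195492
```

View pics/t2.png

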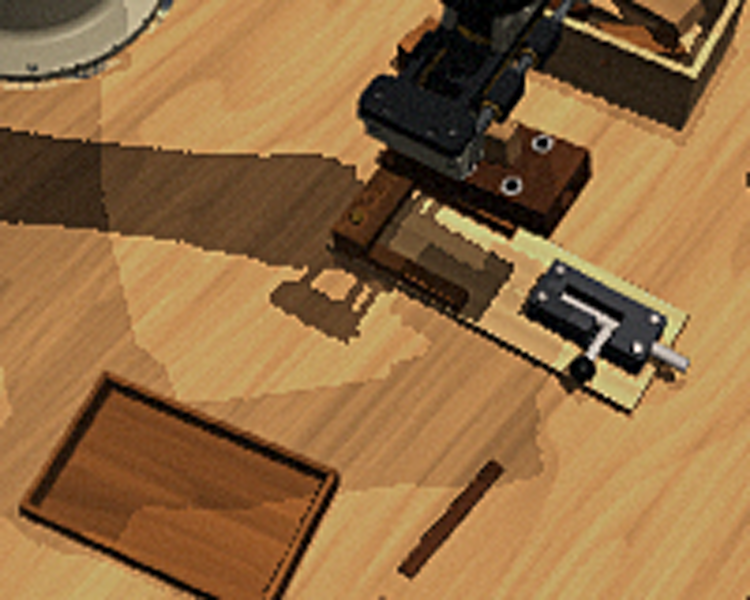

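The block hangs level over the jig and the pin is still parked. The tray corners in this crop are at (105,372), (340,475) and (20,510). I'll fit the tray from all the views.

```bash
python3 - <<'E'
from h import *
import pickle
t,s=viewer.camera_info("top"),viewer.camera_info("scene"); w=pickle.load(open("w2.pkl","rb"))
ct=lambda a:(np.array(a)+.5)/4.8-.5+[275,140]
cs=lambda a:(np.array(a)+.5)/3.75-.5+[200,140]
cw=lambda a:(np.array(a)+.5)/2-.5+[200,30]
FL,FR,NL,NR=(100,60,28),(100,-60,28),(-100,60,28),(-100,-60,28)
o=[(t,[FL,FR,NR],ct([(495,258),(683,210),(762,510)])),(s,[NL,FL,NR],cs([(105,372),(340,475),(20,510)])),(w,[FL,FR],cw([(536,304),(727,288)]))]
for k in (o[:1],o[1:2],o[:2],o):
    q,r=fit(k,[.465,-.28,.25]); print(q,np.abs(r).max())
E
python3 go.py .465 -.279 .2 .25
```

```text
[ 0.4646 -0.2807  0.2581] 1.1629795466217274
[ 0.47   -0.2829  0.2629] 0.30339640561305714
[ 0.468  -0.2821  0.2598] 1.6537483122895367
[ 0.4674 -0.2804  0.2628] 9.361415378103686
[-3.5212 10.9345 -0.0801] [-0.0023 -0.0563 -1.2444]
```

```bash
python3 go.py .467 -.281 .2 .26
```

```text
[-3.4533 11.025  -0.0798] [-0.002  -0.0563 -1.359 ]
```

Emit:
jog_arm(
  series=[
    {"translation": [-0.5,1.4,0],"turn": [0,0,-0.2]},
    {"translation": [-1,2.8,0],"turn": [0,0,-0.4]},
    {"translation": [-1.4,4.2,0],"turn": [0,0,-0.6]},
    {"translation": [-1.8,5.5,0],"turn": [0,0,-0.7]},
    {"translation": [-1.8,5.5,0],"turn": [0,0,-0.7]},
  ],
)

```text
time_s: 10.23
position: [0.4865, -0.1453, 0.1975]
orientation: [3.125, 0.305, 0.003]
wrist_force: [0.2, -0.6, -2.6]
width: 0.0179
grasp_force: 39.6
```

```bash
python3 go.py .467 -.281 .2 .26; python3 -c "
from h import *
o=bot.get_obs();print(o['qpos'],o['dq'],o['wrist_force'],o['torque'])"
```

```text
[-1.8168  5.1727 -0.0929] [ 0.0226 -0.0165 -0.7464]
[ 0.7761  0.4802 -0.8296  2.0796  0.5038  0.788  -1.7396] [-0.0724 -0.0049 -0.0575  0.0101 -0.029  -0.0252 -0.1137] [ 0.1718 -0.5702 -2.6312] [-0.0272  0.0521 -0.0146]
```

Emit:
jog_arm(
  series=[
    {"translation": [-0.5,1.4,0],"turn": [0,0,-0.2]},
    {"translation": [-1,2.8,0],"turn": [0,0,-0.4]},
    {"translation": [-1.4,4.1,0],"turn": [0,0,-0.6]},
    {"translation": [-1.8,5.15,0],"turn": [0,0,-0.75]},
    {"translation": [-1.8,5.15,0],"turn": [0,0,-0.75]},
    {"translation": [-1.8,5.15,0],"turn": [0,0,-0.75]},
    {"translation": [-1.8,5.15,0],"turn": [0,0,-0.75]},
  ],
)

```text
time_s: 10.82
position: [0.471, -0.2722, 0.1985]
orientation: [-3.112, -0.42, -0.009]
wrist_force: [-0.6, -1.1, -3.1]
width: 0.0179
grasp_force: 39.6
```

```bash
python3 go.py .467 -.281 .046 .26
python3 - <<'E'
from h import *
o=bot.get_obs();print(o['qpos'],o['dq'],o['wrist_force'],o['torque'])
b=viewer.snapshot("scene")[150:320,150:380]
cv2.imwrite("pics/t3.png",cv2.resize(b[:,:,::-1],(800,591),interpolation=cv2.INTER_CUBIC))
E
```

```text
[-0.2834  0.3045  6.0966] [-0.0115 -0.0692  0.092 ]
[ 1.0116  0.5287 -0.8451  2.0033  0.5278  0.8364 -1.4335] [-0.0186 -0.007  -0.0131 -0.0008 -0.002   0.0042  0.0033] [-0.5747 -1.1469 -3.0752] [0.0495 0.0274 0.0077]
```

View pics/t3.png

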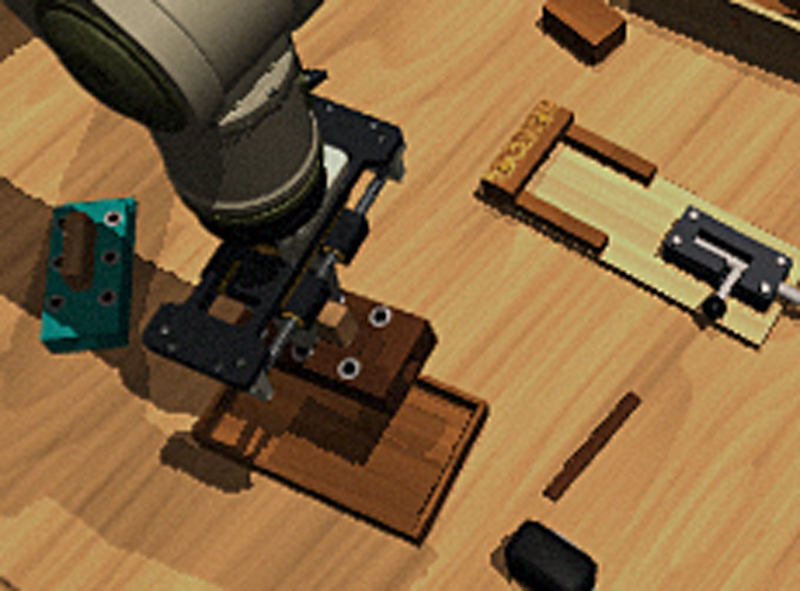

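The block is above the tray and aligned with it, and the jig is empty with the pin parked. I'll descend.

Emit:
jog_arm(
  series=[
    {"translation": [-0.28,0.3,1],"turn": [0,0,0]},
    {"translation": [-0.28,0.3,2],"turn": [0,0,0]},
    {"translation": [-0.28,0.3,3],"turn": [0,0,0]},
    {"translation": [-0.28,0.3,4],"turn": [0,0,0]},
    {"translation": [-0.28,0.3,4.8],"turn": [0,0,0]},
    {"translation": [-0.28,0.3,5.4],"turn": [0,0,0]},
    {"translation": [-0.28,0.3,5.8],"turn": [0,0,0]},
    {"translation": [-0.28,0.3,6],"turn": [0,0,0]},
    {"translation": [-0.28,0.3,6.1],"turn": [0,0,0]},
    {"translation": [-0.28,0.3,6.1],"turn": [0,0,0]},
  ],
)

```text
time_s: 11.7
position: [0.4703, -0.2796, 0.0476]
orientation: [-3.111, -0.423, -0.017]
wrist_force: [1.4, 3.1, 2.4]
width: 0.0179
grasp_force: 40.0
```

```bash
python3 go.py .467 -.281 .0396 .26; python3 -c "
from h import *
o=bot.get_obs();print(o['qpos'],o['wrist_force'],o['torque'])"
```

```text
[-0.1477  0.0203  0.3198] [-0.0043 -0.1239  0.118 ]
[ 0.8592  0.7169 -0.6263  2.1158  0.8086  0.5515 -1.6656] [1.382  3.1253 2.3627] [ 0.6487 -0.1432 -0.069 ]
```

Emit:
jog_arm(
  series=[
    {"translation": [-0.1,0,0.1],"turn": [0,0,0]},
    {"translation": [-0.1,0,0.1],"turn": [0,0,0]},
    {"translation": [-0.1,0,0.1],"turn": [0,0,0]},
  ],
)

```text
time_s: 11.95
position: [0.4696, -0.2808, 0.0462]
orientation: [-3.113, -0.423, -0.022]
wrist_force: [5.6, 4.7, 6.1]
width: 0.018
grasp_force: 40.0
```

Emit:
jog_arm(
  series=[
    {"translation": [0,0,0.1],"turn": [0,0,0]},
    {"translation": [0,0,0.1],"turn": [0,0,0]},
    {"translation": [0,0,0.1],"turn": [0,0,0]},
  ],
)

```text
time_s: 12.2
position: [0.4705, -0.2806, 0.0441]
orientation: [-3.113, -0.424, -0.025]
wrist_force: [7.5, 3.4, 8.4]
width: 0.0179
grasp_force: 40.0
```

Emit:
jog_arm(
  series=[
    {"translation": [0,0,0],"turn": [0,0,0]},
    {"translation": [0,0,0],"turn": [0,0,0]},
    {"translation": [0,0,0.05],"turn": [0,0,0]},
    {"translation": [0,0,0.1],"turn": [0,0,0]},
    {"translation": [0,0,0.1],"turn": [0,0,0]},
  ],
  newtons=10,
)

```text
time_s: 12.62
position: [0.466, -0.2827, 0.0399]
orientation: [3.113, 0.42, 0.012]
wrist_force: [1.0, 1.8, 8.5]
width: 0.0178
grasp_force: 10.0
```

Emit:
jog_arm(
  series=[
    {"translation": [0,0,0],"turn": [0,0,0]},
    {"translation": [0,0,0],"turn": [0,0,0]},
    {"translation": [0,0,0],"turn": [0,0,0]},
  ],
  newtons=5,
)

```text
time_s: 12.87
position: [0.466, -0.2827, 0.0398]
orientation: [-3.113, -0.42, -0.012]
wrist_force: [2.0, 0.5, 8.9]
width: 0.0177
grasp_force: 5.0
```

Emit:
jog_arm(
  series=[
    {"translation": [0,0,0],"turn": [0,0,0]},
    {"translation": [0,0,0],"turn": [0,0,0]},
    {"translation": [0,0,0],"turn": [0,0,0]},
    {"translation": [0,0,0],"turn": [0,0,0]},
  ],
  jaw=50,
)

```text
time_s: 13.2
position: [0.4647, -0.2829, 0.0388]
orientation: [-3.113, -0.418, -0.009]
wrist_force: [0.0, -0.5, 0.3]
width: 0.0402
grasp_force: 0.0
```

Emit:
jog_arm(
  series=[
    {"translation": [0,0,-0.5],"turn": [0,0,0]},
    {"translation": [0,0,-1.5],"turn": [0,0,0]},
    {"translation": [0,0,-2.5],"turn": [0,0,0]},
    {"translation": [0,0,-4],"turn": [0,0,0]},
    {"translation": [-1.5,0,-6],"turn": [0,0,0]},
    {"translation": [-3,0,-7],"turn": [0,0,0]},
    {"translation": [-3,0,-7],"turn": [0,0,0]},
    {"translation": [-3,0,-7],"turn": [0,0,0]},
  ],
)

```text
time_s: 13.87
position: [0.3887, -0.3047, 0.2158]
orientation: [3.112, 0.413, 0.008]
wrist_force: [-0.1, 0.0, -0.1]
width: 0.0501
grasp_force: 0.0
```

Run:
```python
from h import *
import pickle
q=[.467,-.281,.26]
for n in ["top","scene","wrist"]:
    c=viewer.camera_info(n); im=viewer.snapshot(n); cv2.imwrite(f"pics/e_{n}.png",im[:,:,::-1]); pickle.dump(c,open(f"e_{n}.pkl","wb"))
    hsv=cv2.cvtColor(im,cv2.COLOR_RGB2HSV)
    P=lambda m:proj((np.array(m)/1000)@rz(q[2]).T+[q[0],q[1],0],c)
    print(n,"expected tray corners",P([(100,60,28),(100,-60,28),(-100,-60,28),(-100,60,28)]).round(),"rib top",P([(0,0,67)]).round())
    for nm,x in [("rib",(0,0,67)),("body",(45,0,35)),("body-",(-45,0,35)),("floor",(85,0,5)),("floor-",(-85,0,5)),("floorR",(0,-45,5)),("floorL",(0,45,5))]:
        u=P([x])[0].round().astype(int)
        if 2<u[0]<637 and 2<u[1]<397: print(nm,u,hsv[u[1]-1:u[1]+2,u[0]-1:u[0]+2].reshape(-1,3).mean(0).round())
o=bot.get_obs(); print(o["position"],o["wrist_force"],o["qpos"])
```

```text
top expected tray corners [[378. 192.]
 [416. 182.]
 [434. 246.]
 [396. 257.]] rib top [[409. 218.]]
rib [409 218] [ 18. 100. 164.]
body [402 204] [ 11. 144.  88.]
body- [411 233] [ 10. 140.  71.]
floor [397 193] [ 12. 147. 111.]
floor- [412 247] [102.  15.  57.]
floorR [418 216] [ 12. 151. 119.]
floorL [390 223] [ 12. 147. 137.]
scene expected tray corners [[290. 265.]
 [269. 304.]
 [205. 274.]
 [228. 238.]] rib top [[245. 264.]]
rib [245 264] [ 17. 138. 195.]
body [262 275] [ 11. 184.  87.]
body- [233 262] [ 11. 180.  71.]
floor [276 285] [ 13. 187. 135.]
floor- [223 261] [ 13. 187. 164.]
floorR [241 287] [ 13. 184. 139.]
floorL [257 259] [ 13. 188. 147.]
wrist expected tray corners [[267.  25.]
 [373.  26.]
 [365. 196.]
 [274. 195.]] rib top [[320. 115.]]
rib [320 115] [ 17. 108. 220.]
body [320  76] [ 12. 142. 131.]
body- [320 154] [ 12. 140. 106.]
floor [320  45] [ 13. 145. 185.]
floor- [320 180] [ 13. 146. 199.]
floorR [355 116] [ 13. 144. 177.]
floorL [285 116] [ 13. 144. 185.]
[ 0.392  -0.3031  0.2134] [-0.2966  0.9547 -0.6793] [ 1.1999  0.4573 -0.8938  2.0871  0.4887  0.8117 -1.2933]
```

Run:
```python
from h import *
import pickle
q=[.467,-.281,.26]
def rib(n,seed):
    c=pickle.load(open(f"e_{n}.pkl","rb")); im=cv2.imread(f"pics/e_{n}.png"); h=cv2.cvtColor(im,cv2.COLOR_BGR2HSV).astype(int)
    m=((h[...,0]>=15)&(h[...,0]<=21)&(h[...,2]>130)).astype(np.uint8)
    k,l,st,ce=cv2.connectedComponentsWithStats(m); i=l[seed[1],seed[0]]
    ys,xs=np.nonzero(l==i); P=(plane(np.c_[xs,ys],c,.067)-[q[0],q[1],0])@rz(q[2])*1000
    print(n,st[i],"tray centroid",P.mean(0),"min",P.min(0),"max",P.max(0))
rib("wrist",(320,115)); rib("scene",(245,264)); rib("top",(409,218))
c=pickle.load(open("e_scene.pkl","rb")); im=cv2.imread("pics/e_scene.png")
K=proj(np.array([[.139,-.045,.026],[.139,0,.072],[.2,0,.027]])@rz(.142).T+[.494,.009,0],c).round().astype(int)
for u in K: print(u,im[u[1]-1:u[1]+2,u[0]-1:u[0]+2].reshape(-1,3).mean(0))
```

```text
wrist [312  89  16  56 778] tray centroid [-1.3333  0.303  67.    ] min [-30.5873  -8.1877  67.    ] max [27.1543  8.3786 67.    ]
scene [235 259  21  13 109] tray centroid [ 1.3233 -0.881  67.    ] min [-28.2559  -9.6132  67.    ] max [27.7968  7.139  67.    ]
top [405 209  10  19  69] tray centroid [ 1.4142 -1.6267 67.    ] min [-28.9702  -9.5469  67.    ] max [26.0292  5.5485 67.    ]
[355 238] [17.8889 17.8889 16.3333]
[364 219] [63.3333 59.6667 58.4444]
[381 236] [159.3333 164.7778 174.    ]
```

The rib is within 2 mm of the tray centre and measures 58 × 17 mm in all three views, which fits the block lying flat. The knob shows dark at its parked position, and the gripper is clear. Handing in.

```bash
python3 -c "
from workcell import close_job
print(close_job())"
```

```text
the job is handed in; nothing more can be done
None
```

The job is handed in with no verdict returned: the pin is parked in the side notch, the block lies flat and centred in the tray, and the gripper is clear of everything; during the tilt, joint 6 read 0.108 rad against its 0.11 lower limit and the arm drifted off the planned path, drawing the toe clear early.

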